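Free a reagent bottle from its ratchet clamp

TASK

Lift the clamp's ratchet pawl by its black knob and hold it up until the clamp bar has sprung fully back. Then take the freed bottle out of the clamp and stand it upright in the white spill tray, leaving the other two bottles alone.

Things in the scene. Friction and masses are not known exactly. Their poses are not given: they have to be found in the camera images.
- clamp: Fixed grey bottle clamp, steel plate 290 x 100 x 12 mm. Origin on the bench under it, z up, x along its slide from pawl end (-150 mm) to bottle end (+140), y across. The bottle stands on the plate at x +85, y 0 in a cradle 56 mm high (above the bench), free on both y sides above that. The pawl is a lever hinged along y at x -34, z 33 mm; it runs to -x and ends in the knob.
- pawl_knob (a point): Centre of the pawl's upright black round knob (22 mm wide, 20 mm tall); pawl down: x -115, y 0, z 67 mm in the clamp's frame. It lifts on an arc about the hinge, which lies 81 mm to the clamp's +x and 34 mm lower; 1 to 2 N. The bar is free with the knob 25 mm up; stop at 0.9 rad (50 mm up). Let go, it falls and would catch a bar not fully back. Site axes turn with the pawl.
- clamp_bar (a joint): Slide of the toothed clamp bar toward the pawl end, m: 0 clamped, 0.054 fully back. With the pawl held up a 4 N spring drives it back in about 1 s and it stays. Its upright, 40 mm wide and 144 mm above the bench, has a pad at the bottle and a toe 15 mm over the cap (no lifting out while closed); upright and toe span clamp x +40 to +85 mm closed, -14 to +31 back.
- bottle: The clamped white plastic reagent bottle with a red round screw cap: body diameter 38 mm, whole height 118 mm, cap diameter 31 mm (the cap is the topmost 18 mm, fixed on), about 0.15 kg. Origin at the centre of its underside, z up; it starts upright on the clamp's plate, 12 mm above the bench.
- tray: Square white open spill tray, 160 x 160 mm, 25 mm high, walls 4 mm, floor 4 mm thick, fixed on the bench, empty. Origin under its centre, z up, x and y along its sides.
- spare_bottle: Bystander: similar white bottle with a red cap, diameter 38 mm, 122 mm tall, standing loose on the bench. Origin at the centre of its underside.
- wide_bottle: Bystander: wider white bottle with a blue cap, diameter 48 mm, 105 mm tall, standing loose on the bench. Origin at the centre of its underside.

How it is judged:
By the outcome, as a careful person would: the job done as asked, in the order asked, and still so for the second after the job is handed in, with the robot touching nothing.
It also fails if it takes over 58 s, if anything falls off the work surface, if the arm or the gripper's body presses on something with over 40 N, if the wrist force passes 120 N, or if a joint passes its speed limit or range.

ROBOT

A 6-joint arm with a two-finger parallel gripper is mounted at the origin on a cart in front of the work surface, level with it; the furniture and walls round the work are solid. World frame = base frame: x ahead of the robot, y to its left, z up, the work surface at z = 0. Lengths are in m, angles in rad, forces in N, time in s.
With the tool pointing down it reaches from about 0.375 to 0.975 m from the base axis. Payload 3.8 kg.
Tool frame: the origin (TCP) lies at the very end of the fingers, on their centre line; the grasp point (between the pads) lies 19 mm behind it (bot.grip_point_offset is the distance from the TCP to the grasp point, in m); z points along the fingers, x is the direction in which the jaws open and shut, and the axes are right-handed (so a half turn about z gives the same grasp; the last joint's range is limited). The gripper opens to 85 mm and grips with 20 to 120 N. Pads are 22 mm wide; open, the fingers measure 114 mm over their backs; the gripper's body (76 mm by 85 mm) begins 54 mm behind the grasp point. The pads swing forward as they close: fully open they stand 13 mm farther back than shut.
Start: joints at [1.25, 0.264, 1.604, -0, 1.274, -0.037], TCP at [0.189, 0.648, 0.231] pointing down, gripper open.
Joint ranges: [-2.63, 2.63], [-0.94, 2.18], [0.31, 2.57], [-1.31, 4.45], [0, 2.66], [-2.55, 2.55]. Speed limits (rad/s): [2.57, 2.57, 3.14, 3.14, 3.14, 3.14].

INTERFACE

Orientations are given as a rotation vector (axis times angle).
In Python, from workcell import bot, read_camera gives the robot as it stands.
- The arm moves only by the tool arm_command, never from a script. Its argument "rows" is a list of rows, each an object with "delta_rot": the turn, a rotation vector about the tool's x, y, z in rad, a list of three; "xyz": the shift along the tool's x, y, z in m, a list of three; "gripper": the finger opening in m, from 0 to 0.0854. A call has 1 to 12 rows; each row shifts and turns the commanded pose from where the row before left it, along the tool's axes as they then stand; what a row does not reach is not made up. A row lasts 1/10 s, in which the tool goes at most 50 mm and 8.59 degrees, less where a joint would pass 70% of its speed; a pose out of reach is approached as far as the arm can. A call is refused whole if a number of a shift passes 0.05 or a number of a turn 0.15, either way. A call with a gripper value outside its range is refused whole. The fingers move at their own pace and stop on an object; "force" is the grip in N (left out, the last holds). Time passes only in rows, so rows that do not move let the fingers close. It gives the time, the measured TCP pose, the force and the opening at its end, in the units of the state.
- bot.read_state(): the state, without advancing time (a new reading comes with each control period).
- read_camera(name): name is "scene" or "top"; returns a dict with "pixels" (400x640x3 uint8, red, green, blue), "range_z" (400x640 float32, m along the optical axis (not along the pixel's ray), 0 where there is no reading), "intrinsics" (3x3 intrinsics, pixels), "camera_from_world" (4x4, takes a point from world to camera coordinates). Camera axes: x right, y up, looking along -z (the intrinsics and any distortion apply to the point x, -y, -z); pixel columns grow to the right and rows downward; lengths in m; the calibration is good to about 2 mm. A picture is of the moment at which its call begins.
- bot.finish_job(): hands the job in, once; it reports no verdict.
The state is a dict: "time": time; "q": joint angles; "joint_vel": joint speeds; "joint_torque": joint torques, N m; "tool_pos": TCP position; "tcp_rot": TCP orientation; "wrist_force": force on the tool from outside, world axes, zero at the start; "torque": the same for the moment, N m; "width": opening from 0.0 (shut) to 1.0 (fully open).
Only numpy, scipy, OpenCV 4.12 (cv2) and the standard library are available. Lean on these libraries where they do the work, as an engineer would, in place of code of your own. Each camera call takes 0.05 s, during which the arm holds its last target.

## Working session

There is one attempt and no reset: what is moved stays moved. The work goes in short steps, Python scripts to look and compute and a tool call to move; the robot and the scene stay as the last step left them, time stands still between calls to the robot, and variables do not carry over. Pictures are saved under pics/ and viewed, and the job is handed in when it is done.

Besides the shell and the picture viewer there is one more tool, called after "Emit:" as a command line: name --argument value ..., lists and objects as JSON in quotes. arm_command: Moves the arm, as the interface text tells. Its arguments: {"type":"object","properties":{"rows":{"type":"array","items":{"type":"object","properties":{"delta_rot":{"type":"array","items":{"type":"number"}},"xyz":{"type":"array","items":{"type":"number"}},"gripper":{"type":"number"}}}},"force":{"type":"number"}},"required":["rows"]}

```bash
mkdir -p pics; cat > h.py <<'E'
import numpy as np, cv2
from workcell import bot, read_camera
def grab(n,tag):
    c=read_camera(n); cv2.imwrite(f'pics/{tag}_{n}.png',c['pixels'][:,:,::-1]); 
    np.savez(f'pics/{tag}_{n}.npz',**c); return c
def pts(c):
    K=c['intrinsics'];T=np.linalg.inv(c['camera_from_world']);d=c['range_z']
    v,u=np.mgrid[:400,:640]
    x=(u-K[0,2])/K[0,0]*d; y=(v-K[1,2])/K[1,1]*d
    P=np.stack([x,-y,-d],-1)
    return P@T[:3,:3].T+T[:3,3]
E
python3 - <<'E'
from h import *
for n in('scene','top'):
    c=grab(n,'a'); print(n,c['intrinsics'],c['camera_from_world'])
s=bot.read_state(); print(s, bot.grip_point_offset)
E
```

```text
scene [[488.80587485   0.         325.3284379 ]
 [  0.         488.80587485 207.29134714]
 [  0.           0.           1.        ]] [[ 0.90222936 -0.43084983  0.01872434 -0.51069221]
 [ 0.31107393  0.68025381  0.66369252 -0.24948503]
 [-0.29868911 -0.59297823  0.74777111 -1.20851852]
 [ 0.          0.          0.          1.        ]]
top [[393.76472333   0.         314.72687491]
 [  0.         393.76472333 199.73342915]
 [  0.           0.           1.        ]] [[-0.02384762 -0.99932061  0.02810006  0.02105436]
 [ 0.99448976 -0.02084335  0.1027408  -0.60401194]
 [-0.1020853   0.03039535  0.99431118 -1.02915421]
 [ 0.          0.          0.          1.        ]]
{'time': 0.1, 'q': array([ 1.25011982e+00,  2.64660993e-01,  1.60520466e+00, -2.67043772e-05,
        1.27371643e+00, -3.68901141e-02]), 'joint_vel': array([-0.00039422, -0.00168156, -0.00268292, -0.00030214,  0.00085667,
       -0.00040176]), 'joint_torque': array([-4.89898830e-04, -5.16698527e+01, -3.68589628e+01, -9.18409387e-05,
        6.17245838e-03, -5.56993342e-06]), 'tool_pos': array([0.18879462, 0.64738528, 0.23011557]), 'tcp_rot': array([ 2.51233454,  1.88428144, -0.00254365]), 'wrist_force': array([0.60235517, 0.27827096, 0.03117653]), 'torque': array([-0.00344144, -0.01154795, -0.02075904]), 'width': 0.9981346934175971} 0.0187
```

View pics/a_scene.png

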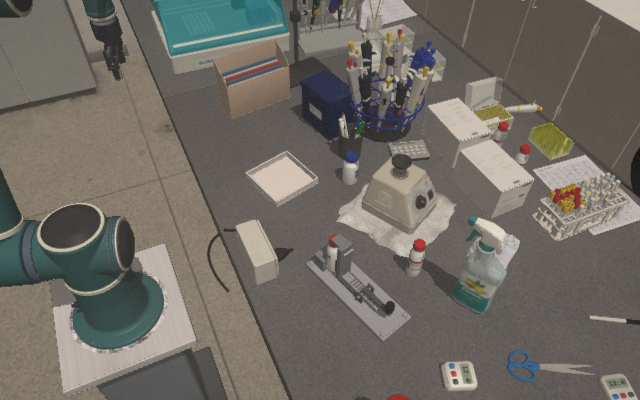

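View pics/a_top.png

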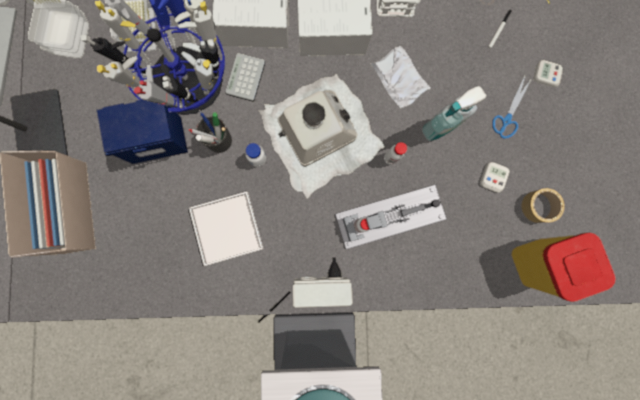

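```bash
cat >> h.py <<'E'
def ray(c,u,v,z):
    K=c['intrinsics'];T=np.linalg.inv(c['camera_from_world'])
    d=T[:3,:3]@np.array([(u-K[0,2])/K[0,0],-(v-K[1,2])/K[1,1],-1]);o=T[:3,3]
    return o+d*(z-o[2])/d[2]
E
python3 - <<'E'
from h import *
c=dict(np.load('pics/a_top.npz')); im=c['pixels']; P=pts(c)
big=cv2.resize(im[165:270,320:460],None,fx=5,fy=5,interpolation=cv2.INTER_CUBIC); cv2.imwrite('pics/a_crop.png',big[:,:,::-1])
s=dict(np.load('pics/a_scene.npz'))
big=cv2.resize(s['pixels'][225:345,295:425],None,fx=5,fy=5,interpolation=cv2.INTER_CUBIC)[:600]; cv2.imwrite('pics/a_crop2.png',big[:,:,::-1])
# plate points: height 8-16mm near clamp
m=(abs(P[...,2]-.012)<.005); w=np.zeros((400,640),bool); w[180:255,328:455]=1; m&=w
n,l,st,ce=cv2.connectedComponentsWithStats((m&(im.min(2)>90)).astype(np.uint8))
for i in range(1,n):
    if st[i,4]>60: print('plate',st[i],np.median(P[l==i],0))
def red(c):
    h=cv2.cvtColor(c['pixels'],cv2.COLOR_RGB2HSV); return (((h[...,0]<8)|(h[...,0]>172))&(h[...,1]>150)&(h[...,2]>90)).astype(np.uint8)
def blue(c):
    h=cv2.cvtColor(c['pixels'],cv2.COLOR_RGB2HSV); return ((h[...,0]>105)&(h[...,0]<130)&(h[...,1]>120)).astype(np.uint8)
for nm,cc in(('top',c),('scene',s)):
  PP=pts(cc)
  for f in(red,blue):
    n,l,st,ce=cv2.connectedComponentsWithStats(f(cc))
    for i in range(1,n):
      if 30<st[i,4]<500: print(nm,f.__name__,st[i],ce[i].round(1),np.median(PP[l==i],0).round(3))
# tray
m=np.zeros((400,640),np.uint8); m[185:270,182:270]=(im[185:270,182:270].min(2)>150)
n,l,st,ce=cv2.connectedComponentsWithStats(m); i=1+st[1:,4].argmax()
cn=max(cv2.findContours((l==i).astype(np.uint8),0,1)[0],key=cv2.contourArea); r=cv2.minAreaRect(cn);print('tray',r,[ray(c,*p,.025).round(4) for p in cv2.boxPoints(r)],ray(c,*r[0],.025), 'floor z',np.median(P[l==i],0))
E
```

```text
plate [ 336  185  110   64 2385] [ 0.56265688 -0.21633691  0.01110762]
top red [395 143  11  12 106] [400.1 148.1] [ 0.721 -0.207  0.121]
top red [ 41 161  11  84 189] [ 46.5 202.9] [0.597 0.65  0.132]
top red [361 219   8  11  56] [364.1 224.2] [ 0.531 -0.108  0.129]
top blue [174  28  16   4  36] [181.   29.9] [1.041 0.348 0.119]
top blue [132  38  17  42 145] [138.9  62.2] [0.948 0.448 0.119]
top blue [164  50  30  34 344] [177.2  66.5] [0.947 0.354 0.116]
top blue [190  84  10  16  53] [194.1  90.7] [0.881 0.309 0.12 ]
top blue [201 114  13  18  49] [207.6 122.7] [0.803 0.28  0.087]
top blue [246 144  14  14 150] [252.8 150.3] [0.726 0.163 0.104]
scene red [500 122   8   9  56] [503.7 125.4] [1.213 0.069 0.12 ]
scene red [522 144   9   9  64] [525.7 148.1] [ 1.209 -0.04   0.115]
scene red [555 189  16  14  99] [560.6 195.2] [ 1.178 -0.227  0.105]
scene red [572 188   9  20  99] [576.5 196.8] [ 1.214 -0.248  0.105]
scene red [414 239  11  12 102] [419.3 244.5] [ 0.718 -0.214  0.12 ]
scene red [387 395  23   5  82] [397.8 397.4] [ 0.456 -0.53   0.184]
scene blue [418  41  17  26 166] [426.   55.3] [1.076 0.338 0.243]
scene blue [362 113  25   8  31] [374.4 117.3] [0.863 0.272 0.117]
scene blue [346 151  12  11  88] [351.5 155.5] [0.725 0.158 0.104]
tray ((225.3788299560547, 228.19581604003906), (60.88957214355469, 61.757354736328125), 74.62374877929688) [array([0.5924, 0.3484, 0.025 ]), array([0.6334, 0.1894, 0.025 ]), array([0.475 , 0.1476, 0.025 ]), array([0.4359, 0.3047, 0.025 ])] [0.53356093 0.24773383 0.025     ] floor z [0.53367785 0.25065162 0.00410342]
```

View pics/a_crop.png

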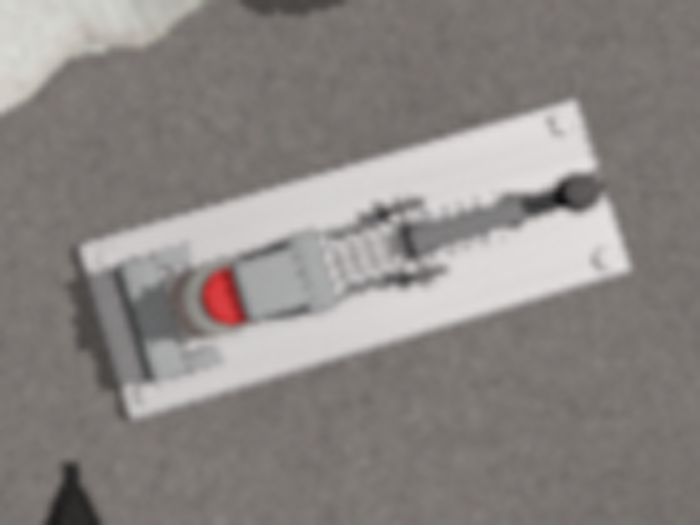

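View pics/a_crop2.png

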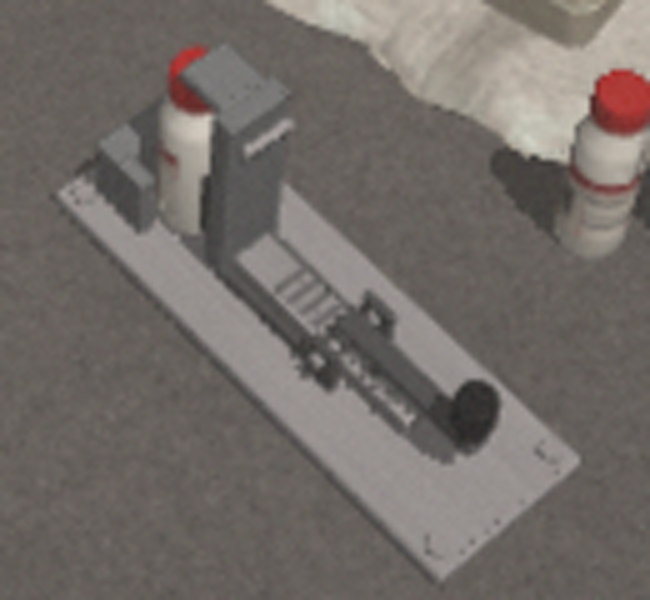

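```bash
python3 - <<'E'
from h import *
c=dict(np.load('pics/a_top.npz')); P=pts(c)
cs=[(578,98),(632,270),(130,420),(80,245)]
W=[ray(c,(x+.5)/5-.5+320,(y+.5)/5-.5+165,.012)[:2] for x,y in cs]
W=np.array(W);print(W.round(4))
print([np.linalg.norm(W[i]-W[i-1]).round(4) for i in range(4)])
# clamp: x dir from pawl end (right) to bottle
ex=(W[2]+W[3]-W[0]-W[1]);ex/=np.linalg.norm(ex);ey=np.array([-ex[1],ex[0]])
ctr=W.mean(0); org=ctr+ex*.005  # plate mid at x=-5
print('yaw',np.arctan2(ex[1],ex[0]),'org',org)
f=lambda x,y:(org+ex*x+ey*y).round(4)
print('knob exp',f(-.115,0),'bottle exp',f(.085,0))
im=c['pixels']
m=np.zeros((400,640),np.uint8);m[196:212,426:446]=im[196:212,426:446].max(2)<75
print('knob img',[ray(c,*cv2.connectedComponentsWithStats(m)[3][1],.072)], cv2.connectedComponentsWithStats(m)[2:])
print('knob depth', P[200:208,430:442,2].round(3))
s=dict(np.load('pics/a_scene.npz')); PS=pts(s);
u,v=295+475/5,225+400/5; print('knob in scene',ray(s,u,v,.07),PS[int(v)-1,int(u)])
# obstacles over 0.05 near clamp
for nm,PP in(('top',P),('scene',PS)):
  q=PP[(PP[...,2]>.03)&(PP[...,2]<.4)]
  rel=(q[:,:2]-org)@np.stack([ex,ey],1)
  k=(abs(rel[:,0])<.2)&(abs(rel[:,1])<.14)
  H,_,_=np.histogram2d(rel[k,0],rel[k,1],bins=[20,14],range=[[-.2,.2],[-.14,.14]],weights=q[k,2]); N,_,_=np.histogram2d(rel[k,0],rel[k,1],bins=[20,14],range=[[-.2,.2],[-.14,.14]])
  print((H/np.maximum(N,1)*1000).astype(int))
E
```

```text
[[ 0.6426 -0.3285]
 [ 0.5465 -0.3532]
 [ 0.4714 -0.0736]
 [ 0.567  -0.0492]]
[np.float64(0.2893), np.float64(0.0992), np.float64(0.2895), np.float64(0.0987)]
yaw 1.834303860607223 org [ 0.55554874 -0.19630184]
knob exp [ 0.5855 -0.3073] bottle exp [ 0.5334 -0.1142]
knob img [array([ 0.58166837, -0.29212698,  0.072     ])] (array([[     0,      0,    640,    400, 255978],
       [   426,    202,      9,      5,     22]], dtype=int32), array([[319.49047574, 199.499582  ],
       [430.31818182, 204.36363636]]))
knob depth [[ 0.01   0.015  0.072  0.076  0.076  0.074  0.077  0.076  0.074  0.071
  -0.005 -0.001]
 [ 0.012  0.064  0.076  0.073  0.077  0.077  0.073  0.076  0.074  0.077
   0.     0.   ]
 [ 0.058  0.067  0.076  0.075  0.076  0.077  0.075  0.075  0.077  0.077
   0.079  0.002]
 [ 0.061  0.065  0.072  0.075  0.078  0.072  0.079  0.076  0.075  0.075
   0.073 -0.001]
 [ 0.058  0.064  0.072  0.076  0.076  0.076  0.072  0.074  0.077  0.074
   0.012 -0.001]
 [ 0.046  0.061  0.066  0.073  0.072  0.076  0.078  0.075  0.075  0.078
   0.012  0.007]
 [ 0.045  0.047  0.059  0.069  0.075  0.0
[... 1889 characters left out ...]
0   0   0   0  37  39  39  37   0   0   0   0   0]
 [  0   0   0   0   0   0  32  32   0   0   0   0   0   0]
 [  0   0   0   0   0   0  32  31   0   0   0   0   0   0]
 [  0   0   0   0   0   0  88  87  84   0   0   0   0   0]
 [  0   0   0   0   0   0 139 114  92   0   0   0   0   0]
 [  0   0   0   0   0   0 142  96  74   0   0   0   0   0]
 [  0   0   0   0   0   0 132  95  51   0   0   0   0   0]
 [  0   0   0   0   0   0  55  51  48   0   0   0   0   0]
 [  0   0   0   0   0   0  54  54  46   0   0   0   0   0]
 [  0   0   0   0   0   0   0   0   0   0   0   0   0  56]
 [  0   0   0   0   0   0   0   0   0   0  45  47  48  74]
 [  0   0   0   0   0   0   0   0   0   0  47  55  65  80]]
```

Emit:
arm_command --rows '[{"delta_rot":[0,0,0.146],"xyz":[0,0,0],"gripper":0.06},{"delta_rot":[0,0,0.146],"xyz":[0,0,0],"gripper":0.06},{"delta_rot":[0,0,0.146],"xyz":[0,0,0],"gripper":0.06},{"delta_rot":[0,0,0.146],"xyz":[0,0,0],"gripper":0.06},{"delta_rot":[0,0,0.146],"xyz":[0,0,0],"gripper":0.06},{"delta_rot":[0,0,0.146],"xyz":[0,0,0],"gripper":0.06},{"delta_rot":[0,0,0.146],"xyz":[0,0,0],"gripper":0.06},{"xyz":[0.016,0.04,0],"delta_rot":[0,0,0],"gripper":0.06},{"xyz":[0.016,0.04,0],"delta_rot":[0,0,0],"gripper":0.06},{"xyz":[0.016,0.04,0],"delta_rot":[0,0,0],"gripper":0.06},{"xyz":[0.016,0.04,0],"delta_rot":[0,0,0],"gripper":0.06},{"xyz":[0.016,0.04,0],"delta_rot":[0,0,0],"gripper":0.06}]' --force 25

```text
time: 1.3
tool_pos: [0.3191, 0.4742, 0.2307]
tcp_rot: [3.113, 0.416, -0.001]
wrist_force: [0.4, -1.0, -0.0]
width: 0.708
```

Emit:
arm_command --rows '[{"xyz":[0.005,0.045,0],"delta_rot":[0,0,0],"gripper":0.06},{"xyz":[0.005,0.045,0],"delta_rot":[0,0,0],"gripper":0.06},{"xyz":[0.005,0.045,0],"delta_rot":[0,0,0],"gripper":0.06},{"xyz":[0.005,0.045,0],"delta_rot":[0,0,0],"gripper":0.06},{"xyz":[0.005,0.045,0],"delta_rot":[0,0,0],"gripper":0.06},{"xyz":[0.005,0.045,0],"delta_rot":[0,0,0],"gripper":0.06},{"xyz":[0.005,0.045,0],"delta_rot":[0,0,0],"gripper":0.06},{"xyz":[0.005,0.045,0],"delta_rot":[0,0,0],"gripper":0.06},{"xyz":[0.005,0.045,0],"delta_rot":[0,0,0],"gripper":0.06},{"xyz":[0.005,0.045,0],"delta_rot":[0,0,0],"gripper":0.06},{"xyz":[0,0.045,0],"delta_rot":[0,0,0],"gripper":0.06},{"xyz":[0,0.045,0],"delta_rot":[0,0,0],"gripper":0.06}]'

```text
time: 2.5
tool_pos: [0.5082, -0.034, 0.2309]
tcp_rot: [-3.114, -0.415, 0.001]
wrist_force: [-0.2, 0.3, 0.7]
width: 0.703
```

```bash
cat >> h.py <<'E'
from scipy.spatial.transform import Rotation as R
ORG=np.array([.55555,-.1963]);YAW=1.8343
EX=np.array([np.cos(YAW),np.sin(YAW)]);EY=np.array([-EX[1],EX[0]])
def cl(x,y,z): return np.r_[ORG+EX*x+EY*y,z]
def go(t,s=None):
    s=s or bot.read_state(); r=R.from_rotvec(s['tcp_rot']); m=r.as_matrix()
    print('t',s['time'],'pos',s['tool_pos'].round(4),'q',s['q'].round(3),'F',s['wrist_force'].round(2),'w',s['width']*85.4)
    print('xaxis yaw',np.arctan2(m[1,0],m[0,0]).round(4),'tilt z',m[:,2].round(4),'tool delta',(m.T@(np.array(t)-s['tool_pos'])).round(4))
E
python3 -c "
from h import *
go(cl(-.115,0,.048))"
```

```text
t 2.5 pos [ 0.5082 -0.034   0.2309] q [-0.116 -0.052  1.952  0.     1.242 -0.381] F [-0.21  0.28  0.71] w 60.04867629735375
xaxis yaw 0.2648 tilt z [-4.e-04  2.e-04 -1.e+00] tool delta [0.0031 0.2841 0.1828]
```

Emit:
arm_command --rows '[{"xyz":[0,0.045,0]},{"xyz":[0,0.045,0]},{"xyz":[0,0.045,0]},{"xyz":[0,0.045,0]},{"xyz":[0,0.045,0]},{"xyz":[0,0.04,0]},{"xyz":[0,0,0.03]},{"xyz":[0,0,0.03]},{"xyz":[0,0,0.03]},{"xyz":[0,0,0.02]},{"xyz":[0,0,0]},{"xyz":[0,0,0]}]'

```text
invalid input
```

```bash
python3 -c "
from h import *
go(cl(-.115,0,.048))
for n in('scene','top'):
  c=grab(n,'b');(u0,v0)=(320,230) if n=='scene' else (370,140)
  cv2.imwrite(f'pics/b_{n}c.png',cv2.resize(c['pixels'][v0:v0+110,u0:u0+140],None,fx=5,fy=5)[:,:,::-1])
"
```

```text
t 2.5 pos [ 0.5082 -0.034   0.2309] q [-0.116 -0.052  1.952  0.     1.242 -0.381] F [-0.21  0.28  0.71] w 60.04867629735375
xaxis yaw 0.2648 tilt z [-4.e-04  2.e-04 -1.e+00] tool delta [0.0031 0.2841 0.1828]
```

View pics/b_scenec.png

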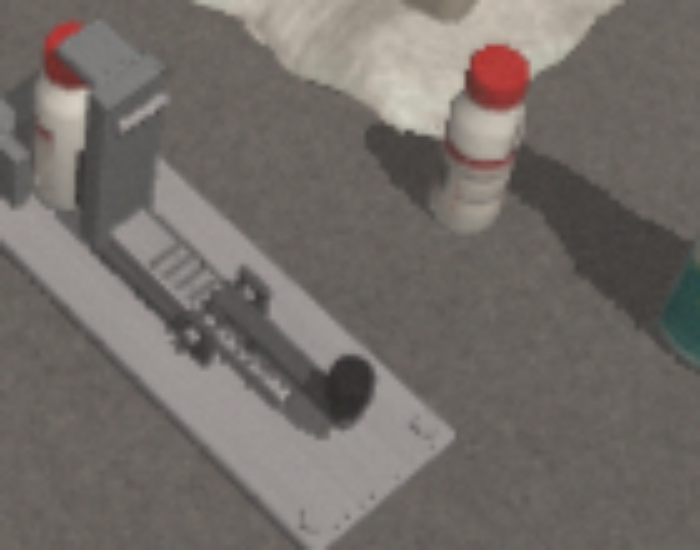

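All keys are required in every row; the picture shows the clamp unchanged, with the knob at about crop (350,390).

Emit:
arm_command --rows '[{"xyz":[0,0.045,0],"delta_rot":[0,0,0],"gripper":0.06},{"xyz":[0,0.045,0],"delta_rot":[0,0,0],"gripper":0.06},{"xyz":[0,0.045,0],"delta_rot":[0,0,0],"gripper":0.06},{"xyz":[0,0.045,0],"delta_rot":[0,0,0],"gripper":0.06},{"xyz":[0,0.045,0],"delta_rot":[0,0,0],"gripper":0.06},{"xyz":[0,0.045,0],"delta_rot":[0,0,0],"gripper":0.06},{"xyz":[0,0,0.03],"delta_rot":[0,0,0],"gripper":0.06},{"xyz":[0,0,0.03],"delta_rot":[0,0,0],"gripper":0.06},{"xyz":[0,0,0.03],"delta_rot":[0,0,0],"gripper":0.06},{"xyz":[0,0,0.02],"delta_rot":[0,0,0],"gripper":0.06},{"xyz":[0,0,0],"delta_rot":[0,0,0],"gripper":0.06},{"xyz":[0,0,0],"delta_rot":[0,0,0],"gripper":0.06}]'

```text
time: 3.8
tool_pos: [0.5789, -0.2919, 0.121]
tcp_rot: [-3.113, -0.416, 0.002]
wrist_force: [-0.2, -0.4, 0.7]
width: 0.708
```

```bash
python3 -c "
from h import *
go(cl(-.115,0,.048))
c=grab('scene','c');u0,v0=320,230
cv2.imwrite('pics/c_scenec.png',cv2.resize(c['pixels'][v0:v0+110,u0:u0+140],None,fx=5,fy=5)[:,:,::-1])
"
```

```text
t 3.8 pos [ 0.5789 -0.2919  0.121 ] q [-0.506  0.301  1.769  0.     1.073 -0.771] F [-0.2  -0.36  0.75] w 60.46336560015511
xaxis yaw 0.2655 tilt z [-1.2e-03  8.0e-04 -1.0e+00] tool delta [0.0024 0.0167 0.0729]
```

View pics/c_scenec.png

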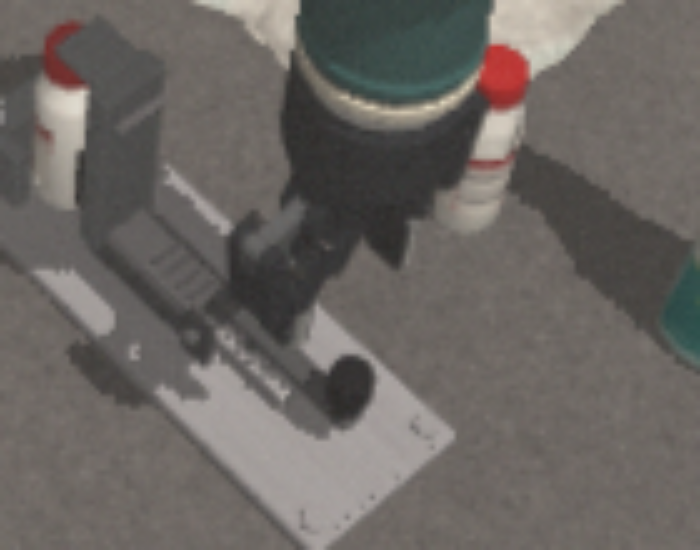

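Emit:
arm_command --rows '[{"xyz":[0.0024,0.0167,0],"delta_rot":[0,0,0],"gripper":0.06},{"xyz":[0,0,0.02],"delta_rot":[0,0,0],"gripper":0.06},{"xyz":[0,0,0.02],"delta_rot":[0,0,0],"gripper":0.06},{"xyz":[0,0,0.02],"delta_rot":[0,0,0],"gripper":0.06},{"xyz":[0,0,0.013],"delta_rot":[0,0,0],"gripper":0.06},{"xyz":[0,0,0],"delta_rot":[0,0,0],"gripper":0.05},{"xyz":[0,0,0],"delta_rot":[0,0,0],"gripper":0.04}]'

```text
time: 4.55
tool_pos: [0.5865, -0.3085, 0.0495]
tcp_rot: [3.113, 0.415, 0.002]
wrist_force: [-0.8, 0.2, 0.7]
width: 0.465
```

```bash
python3 -c "
from h import *
go(cl(-.115,0,.048))
c=grab('scene','d');u0,v0=320,230
cv2.imwrite('pics/d_scenec.png',cv2.resize(c['pixels'][v0:v0+110,u0:u0+140],None,fx=5,fy=5)[:,:,::-1])
"
```

```text
t 4.55 pos [ 0.5865 -0.3085  0.0495] q [-0.522  0.399  1.784  0.     0.957 -0.787] F [-0.81  0.16  0.65] w 39.692798421447364
xaxis yaw 0.2651 tilt z [ 1.3e-03 -7.0e-04 -1.0e+00] tool delta [-0.0006 -0.0014  0.0014]
```

View pics/d_scenec.png

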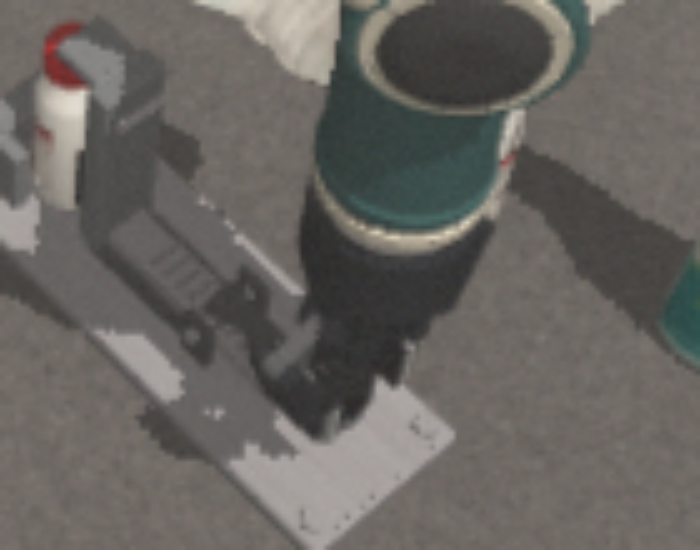

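Emit:
arm_command --rows '[{"xyz":[0,0,0],"delta_rot":[0,0,0],"gripper":0.02},{"xyz":[0,0,0],"delta_rot":[0,0,0],"gripper":0.01},{"xyz":[0,0,0],"delta_rot":[0,0,0],"gripper":0.01},{"xyz":[0,0,0],"delta_rot":[0,0,0],"gripper":0.01},{"xyz":[0,0,0],"delta_rot":[0,0,0],"gripper":0.01}]' --force 25

```text
time: 5.1
tool_pos: [0.5852, -0.3095, 0.0498]
tcp_rot: [3.112, 0.415, -0.001]
wrist_force: [-5.3, -2.1, 3.1]
width: 0.244
```

```bash
python3 -c "
from h import *
go(cl(-.115,0,.048))
a0=np.arctan2(34,81);r=np.hypot(34,81)
for up in(5,10,15,20,25,30,35,38):
  a=np.arcsin((34+up)/r);print(up,round(81-r*np.cos(a),1),round(a-a0,3))
"
```

```text
t 5.1 pos [ 0.5852 -0.3095  0.0498] q [-0.523  0.398  1.784 -0.002  0.959 -0.787] F [-5.3  -2.12  3.14] w 20.8277681533629
xaxis yaw 0.2652 tilt z [-5.0e-04 -1.9e-03 -1.0e+00] tool delta [ 0.0009 -0.002   0.0018]
5 2.3 0.063
10 5.0 0.127
15 8.1 0.194
20 11.7 0.265
25 15.9 0.339
30 20.8 0.419
35 26.6 0.506
38 30.7 0.563
```

Emit:
arm_command --rows '[{"xyz":[0,-0.0023,-0.005],"delta_rot":[0,0,0],"gripper":0.01},{"xyz":[0,-0.0027,-0.005],"delta_rot":[0,0,0],"gripper":0.01},{"xyz":[0,-0.0031,-0.005],"delta_rot":[0,0,0],"gripper":0.01},{"xyz":[0,-0.0036,-0.005],"delta_rot":[0,0,0],"gripper":0.01}]'

```text
time: 5.5
tool_pos: [0.5821, -0.2984, 0.0691]
tcp_rot: [3.112, 0.415, -0.001]
wrist_force: [-3.0, -4.1, -0.6]
width: 0.242
```

```bash
python3 -c "
from h import *
go(cl(-.115,0,.048))
c=grab('scene','e');u0,v0=320,230
cv2.imwrite('pics/e_scenec.png',cv2.resize(c['pixels'][v0:v0+110,u0:u0+140],None,fx=5,fy=5)[:,:,::-1])
"
```

```text
t 5.5 pos [ 0.5821 -0.2984  0.0691] q [-0.51   0.363  1.792 -0.003  0.985 -0.774] F [-3.02 -4.06 -0.63] w 20.659937952607322
xaxis yaw 0.2652 tilt z [-4.0e-04 -2.4e-03 -1.0e+00] tool delta [0.001  0.0095 0.0211]
```

View pics/e_scenec.png

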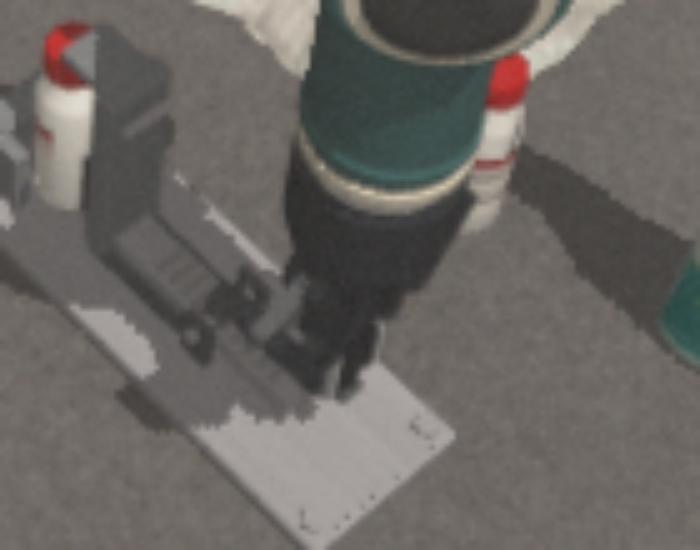

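Emit:
arm_command --rows '[{"xyz":[0,-0.0042,-0.005],"delta_rot":[0,0,0],"gripper":0.01},{"xyz":[0,-0.0049,-0.005],"delta_rot":[0,0,0],"gripper":0.01},{"xyz":[0,-0.0058,-0.005],"delta_rot":[0,0,0],"gripper":0.01},{"xyz":[0,0,0],"delta_rot":[0,0,0],"gripper":0.01},{"xyz":[0,0,0],"delta_rot":[0,0,0],"gripper":0.01},{"xyz":[0,0,0],"delta_rot":[0,0,0],"gripper":0.01},{"xyz":[0,0,0],"delta_rot":[0,0,0],"gripper":0.01},{"xyz":[0,0,0],"delta_rot":[0,0,0],"gripper":0.01},{"xyz":[0,0,0],"delta_rot":[0,0,0],"gripper":0.01},{"xyz":[0,0,0],"delta_rot":[0,0,0],"gripper":0.01},{"xyz":[0,0,0],"delta_rot":[0,0,0],"gripper":0.01},{"xyz":[0,0,0],"delta_rot":[0,0,0],"gripper":0.01}]'

```text
time: 6.75
tool_pos: [0.5782, -0.2839, 0.084]
tcp_rot: [3.112, 0.415, -0.001]
wrist_force: [-4.0, -4.0, 0.7]
width: 0.242
```

Emit:
arm_command --rows '[{"xyz":[0,0,0],"delta_rot":[0,0,0],"gripper":0.01},{"xyz":[0,0,0],"delta_rot":[0,0,0],"gripper":0.01},{"xyz":[0,0,0],"delta_rot":[0,0,0],"gripper":0.01},{"xyz":[0,0,0],"delta_rot":[0,0,0],"gripper":0.01},{"xyz":[0,0,0],"delta_rot":[0,0,0],"gripper":0.01}]'

```text
time: 7.25
tool_pos: [0.5782, -0.2839, 0.084]
tcp_rot: [3.112, 0.415, -0.001]
wrist_force: [-3.7, -4.3, 1.1]
width: 0.248
```

```bash
python3 -c "
from h import *
go(cl(-.115,0,.048))
for n in('scene','top'):
  c=grab(n,'f');(u0,v0)=(295,220) if n=='scene' else (320,160)
  cv2.imwrite(f'pics/f_{n}c.png',cv2.resize(c['pixels'][v0:v0+110,u0:u0+140],None,fx=5,fy=5)[:,:,::-1])
  P=pts(c);q=P[(P[...,2]>.1)&(P[...,2]<.15)];r=(q[:,:2]-ORG)@np.stack([EX,EY],1)
  k=(abs(r[:,1])<.025)&(r[:,0]>-.04)&(r[:,0]<.12)
  print(np.histogram(r[k&(q[:,2]>.136)][:,0],bins=np.arange(-.04,.125,.005)))
"
```

```text
t 7.25 pos [ 0.5782 -0.2839  0.084 ] q [-0.494  0.33   1.806 -0.002  1.005 -0.758] F [-3.66 -4.27  1.14] w 21.159249177747636
xaxis yaw 0.2653 tilt z [-4.0e-04 -2.1e-03 -1.0e+00] tool delta [0.0009 0.0245 0.0361]
(array([ 0,  0,  0,  0,  9, 35, 34, 33, 22, 25, 22, 23, 21, 14,  0,  0,  0,
        0,  0,  0,  0,  0,  0,  0,  0,  0,  0,  0,  0,  0,  0,  0]), array([-4.00000000e-02, -3.50000000e-02, -3.00000000e-02, -2.50000000e-02,
       -2.00000000e-02, -1.50000000e-02, -1.00000000e-02, -5.00000000e-03,
       -2.08166817e-17,  5.00000000e-03,  1.00000000e-02,  1.50000000e-02,
        2.00000000e-02,  2.50000000e-02,  3.00000000e-02,  3.50000000e-02,
        4.00000000e-02,  4.50000000e-02,  5.00000000e-02,  5.50000000e-02,
        6.00000000e-02,  6.50000000e-02,  7.00000000e-02,  7.50000000e-02,
        8.00000000e-02,  8.50000000e-02,  9.00000000e-02,  9.50000000e-02,
        1.00000000e-01,  1.05000000e-01,  1.10000000e-01,  1.15000000e-01,
        1.20000000e-01]))
(array([ 0,  0,  0,  0,  0, 16, 36, 31, 29, 25, 28, 22, 27, 25, 15,  0,  0,
        0,  0,  0,  0,  0,  0,  0,  0,  0,  0,  0,  0,  0,  0,  0]), array([-4.00000000e-02, -3.50000000e-02, -3.00000000e-02, -2.50000000e-02,
       -2.00000000e-02, -1.50000000e-02, -1.00000000e-02, -5.00000000e-03,
       -2.08166817e-17,  5.00000000e-03,  1.00000000e-02,  1.50000000e-02,
        2.00000000e-02,  2.50000000e-02,  3.00000000e-02,  3.50000000e-02,
        4.00000000e-02,  4.50000000e-02,  5.00000000e-02,  5.50000000e-02,
        6.00000000e-02,  6.50000000e-02,  7.00000000e-02,  7.50000000e-02,
        8.00000000e-02,  8.50000000e-02,  9.00000000e-02,  9.50000000e-02,
        1.00000000e-01,  1.05000000e-01,  1.10000000e-01,  1.15000000e-01,
        1.20000000e-01]))
```

View pics/f_scenec.png

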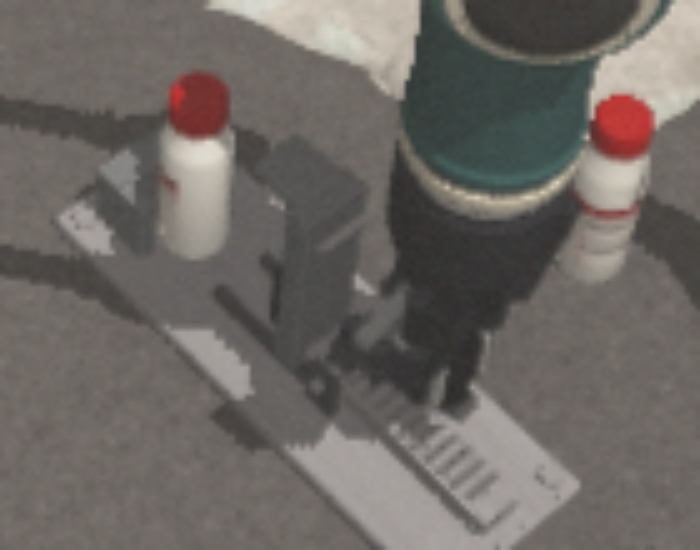

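View pics/f_topc.png

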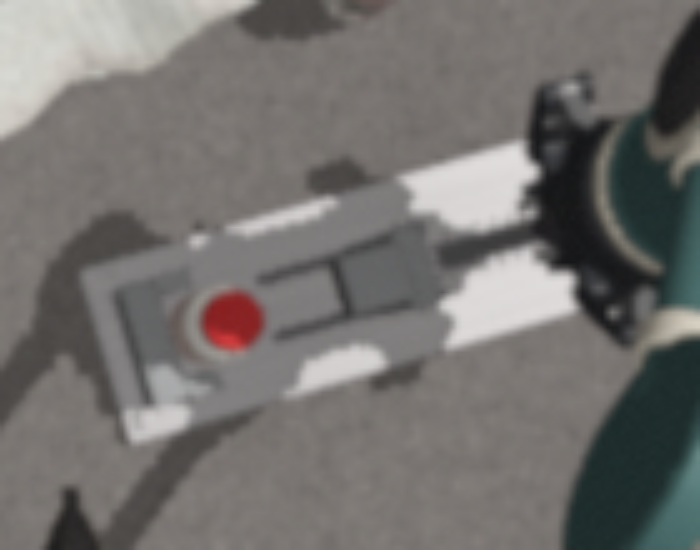

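Emit:
arm_command --rows '[{"xyz":[0,0,0],"delta_rot":[0,0,0],"gripper":0.06},{"xyz":[0,0,0],"delta_rot":[0,0,0],"gripper":0.06},{"xyz":[0,0,0],"delta_rot":[0,0,0],"gripper":0.06},{"xyz":[0,0,0],"delta_rot":[0,0,0],"gripper":0.06},{"xyz":[0,0.01,-0.04],"delta_rot":[0,0,0],"gripper":0.06},{"xyz":[0,0,-0.04],"delta_rot":[0,0,0],"gripper":0.06},{"xyz":[0,0,-0.04],"delta_rot":[0,0,0],"gripper":0.06},{"xyz":[0,0,-0.04],"delta_rot":[0,0,0],"gripper":0.06}]'

```text
time: 8.15
tool_pos: [0.5813, -0.2919, 0.2448]
tcp_rot: [-3.114, -0.415, -0.0]
wrist_force: [0.4, -0.6, -0.7]
width: 0.702
```

```bash
python3 -c "
from h import *
go(cl(.085,0,.2))
for n in('scene','top'):
  c=grab(n,'g');(u0,v0)=(295,220) if n=='scene' else (320,160)
  h=cv2.cvtColor(c['pixels'],cv2.COLOR_RGB2HSV); m=(((h[...,0]<8)|(h[...,0]>172))&(h[...,1]>130)&(h[...,2]>60)).astype(np.uint8)
  P=pts(c)
  N,l,st,ce=cv2.connectedComponentsWithStats(m)
  for i in range(1,N):
    p=P[l==i]
    if 30<st[i,4]<400 and abs(np.median(p[:,0])-.55)<.1 and abs(np.median(p[:,1])+.1)<.1:
      t=p[p[:,2]>np.median(p[:,2])-.004] if n=='top' else p[p[:,2]>.127]
      w=np.median(t,0); print(n,st[i],ce[i],w,'ray',ray(c,*ce[i],.13),'clamp',(w[:2]-ORG)@np.stack([EX,EY],1),'range',np.ptp(t,0))
  print('barx',n,[ (lambda r,k:np.percentile(r[k,0],[2,98]))((P[...,:2]-ORG)@np.stack([EX,EY],1),(P[...,2]>.136)&(P[...,2]<.15)&(abs((P[...,:2]-ORG)@EY)<.025)&(abs((P[...,:2]-ORG)@EX)<.12))])
  cv2.imwrite(f'pics/g_{n}c.png',cv2.resize(c['pixels'][v0:v0+110,u0:u0+140],None,fx=5,fy=5)[:,:,::-1])
"
```

```text
t 8.15 pos [ 0.5813 -0.2919  0.2448] q [-0.504  0.21   1.645  0.     1.287 -0.769] F [ 0.44 -0.57 -0.72] w 59.92179548869832
xaxis yaw 0.2651 tilt z [ 1.e-04  3.e-04 -1.e+00] tool delta [ 0.0003 -0.184   0.0448]
scene [329 235  11  12 113] [334.10619469 240.55752212] [ 0.53114802 -0.11668401  0.12924575] ray [ 0.52901637 -0.12176223  0.13      ] clamp [0.08322377 0.00282254] range [0.02769262 0.02856682 0.00617327]
barx scene [array([-0.01519219,  0.02709726])]
top [361 219  11  11  96] [366.125      223.66666667] [ 0.5324493  -0.11327164  0.12926401] ray [ 0.53302316 -0.11309532  0.13      ] clamp [0.08617942 0.00067737] range [0.0243605  0.02477225 0.006281  ]
barx top [array([-0.01217759,  0.03071628])]
```

View pics/g_scenec.png

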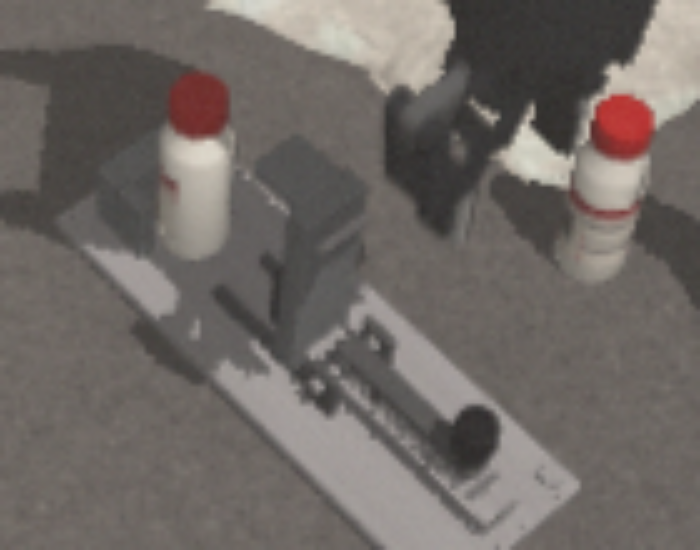

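Emit:
arm_command --rows '[{"xyz":[0,-0.046,0],"delta_rot":[0,0,0],"gripper":0.07},{"xyz":[0,-0.046,0],"delta_rot":[0,0,0],"gripper":0.07},{"xyz":[0,-0.046,0],"delta_rot":[0,0,0],"gripper":0.07},{"xyz":[0,-0.046,0],"delta_rot":[0,0,0],"gripper":0.07},{"xyz":[0,0,0.03],"delta_rot":[0,0,0],"gripper":0.07},{"xyz":[0,0,0.03],"delta_rot":[0,0,0],"gripper":0.07},{"xyz":[0,0,0.03],"delta_rot":[0,0,0],"gripper":0.07},{"xyz":[0,0,0],"delta_rot":[0,0,0],"gripper":0.07},{"xyz":[0,0,0],"delta_rot":[0,0,0],"gripper":0.07}]'

```text
time: 9.15
tool_pos: [0.5326, -0.1143, 0.1528]
tcp_rot: [-3.113, -0.415, 0.003]
wrist_force: [0.4, -0.1, 0.5]
width: 0.818
```

```bash
python3 -c "
from h import *
go(cl(.085,0.001,.065))
c=grab('scene','i');u0,v0=295,190
cv2.imwrite('pics/i_scenec.png',cv2.resize(c['pixels'][v0:v0+110,u0:u0+140],None,fx=5,fy=5)[:,:,::-1])
"
```

```text
t 9.15 pos [ 0.5326 -0.1143  0.1528] q [-0.257  0.083  1.965  0.     1.095 -0.522] F [ 0.45 -0.06  0.49] w 69.81970302699858
xaxis yaw 0.2651 tilt z [-1.9e-03  6.0e-04 -1.0e+00] tool delta [-0.      0.0002  0.0878]
```

View pics/i_scenec.png

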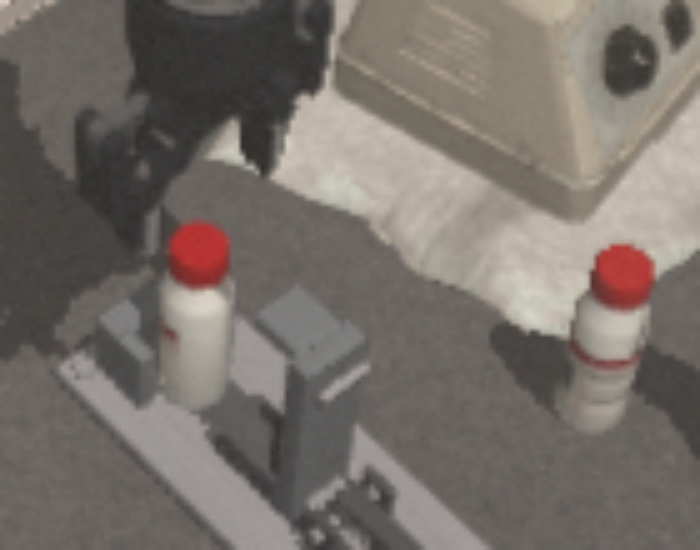

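Gripper is centred over the cap (crop 200,250), straddling it across the clamp's y. Descend and grip.

Emit:
arm_command --rows '[{"xyz":[0,0,0.025],"delta_rot":[0,0,0],"gripper":0.07},{"xyz":[0,0,0.025],"delta_rot":[0,0,0],"gripper":0.07},{"xyz":[0,0,0.025],"delta_rot":[0,0,0],"gripper":0.07},{"xyz":[0,0,0.012],"delta_rot":[0,0,0],"gripper":0.06},{"xyz":[0,0,0],"delta_rot":[0,0,0],"gripper":0.045},{"xyz":[0,0,0],"delta_rot":[0,0,0],"gripper":0.03},{"xyz":[0,0,0],"delta_rot":[0,0,0],"gripper":0.025},{"xyz":[0,0,0],"delta_rot":[0,0,0],"gripper":0.025},{"xyz":[0,0,0],"delta_rot":[0,0,0],"gripper":0.025},{"xyz":[0,0,0],"delta_rot":[0,0,0],"gripper":0.025}]' --force 35

```text
time: 10.2
tool_pos: [0.5339, -0.1148, 0.0673]
tcp_rot: [3.113, 0.415, 0.003]
wrist_force: [-0.4, 0.7, 2.8]
width: 0.426
```

```bash
python3 -c "
from h import *
go(cl(.085,0.001,.065))"
```

```text
t 10.2 pos [ 0.5339 -0.1148  0.0673] q [-0.257  0.182  2.032 -0.     0.927 -0.522] F [-0.39  0.72  2.8 ] w 36.362248306273365
xaxis yaw 0.265 tilt z [ 1.8e-03 -5.0e-04 -1.0e+00] tool delta [-0.0014 -0.0007  0.0023]
```

Emit:
arm_command --rows '[{"xyz":[0,0,-0.02],"delta_rot":[0,0,0],"gripper":0.025},{"xyz":[0,0,-0.03],"delta_rot":[0,0,0],"gripper":0.025},{"xyz":[0,0,-0.035],"delta_rot":[0,0,0],"gripper":0.025},{"xyz":[0,0,-0.035],"delta_rot":[0,0,0],"gripper":0.025},{"xyz":[0,0,-0.03],"delta_rot":[0,0,0],"gripper":0.025},{"xyz":[0,0,0],"delta_rot":[0,0,0],"gripper":0.025}]'

```text
time: 10.8
tool_pos: [0.5365, -0.1154, 0.2219]
tcp_rot: [3.11, 0.415, 0.015]
wrist_force: [0.9, -0.4, -0.9]
width: 0.425
```

```bash
python3 -c "
from h import *
go([.534,.249,.21])
c=grab('scene','j');u0,v0=295,190
cv2.imwrite('pics/j_scenec.png',cv2.resize(c['pixels'][v0:v0+110,u0:u0+140],None,fx=5,fy=5)[:,:,::-1])
"
```

```text
t 10.8 pos [ 0.5365 -0.1154  0.2219] q [-0.257  0.025  1.893 -0.     1.213 -0.522] F [ 0.95 -0.38 -0.93] w 36.26991107148361
xaxis yaw 0.2651 tilt z [ 0.0098 -0.0026 -0.9999] tool delta [ 0.093  -0.3524  0.011 ]
```

View pics/j_scenec.png

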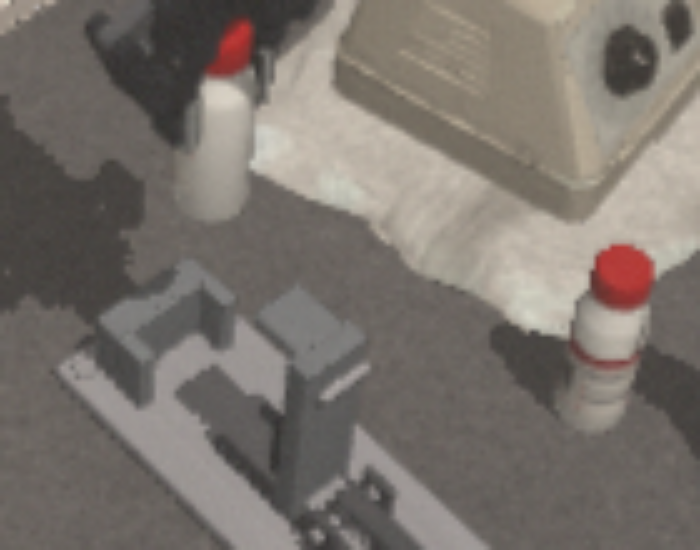

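Emit:
arm_command --rows '[{"xyz":[0.005,-0.019,0],"delta_rot":[0,0,0],"gripper":0.025},{"xyz":[0.009,-0.034,0],"delta_rot":[0,0,0],"gripper":0.025},{"xyz":[0.01,-0.038,0],"delta_rot":[0,0,0],"gripper":0.025},{"xyz":[0.01,-0.038,0],"delta_rot":[0,0,0],"gripper":0.025},{"xyz":[0.01,-0.038,0],"delta_rot":[0,0,0],"gripper":0.025},{"xyz":[0.01,-0.038,0],"delta_rot":[0,0,0],"gripper":0.025},{"xyz":[0.01,-0.038,0],"delta_rot":[0,0,0],"gripper":0.025},{"xyz":[0.01,-0.038,0],"delta_rot":[0,0,0],"gripper":0.025},{"xyz":[0.01,-0.037,0],"delta_rot":[0,0,0],"gripper":0.025},{"xyz":[0.006,-0.022,0],"delta_rot":[0,0,0],"gripper":0.025},{"xyz":[0.003,-0.012,0],"delta_rot":[0,0,0],"gripper":0.025},{"xyz":[0,0,0],"delta_rot":[0,0,0],"gripper":0.025}]'

```text
time: 12.05
tool_pos: [0.5295, 0.2502, 0.2141]
tcp_rot: [3.113, 0.418, -0.005]
wrist_force: [1.2, -0.7, -2.1]
width: 0.433
```

Emit:
arm_command --rows '[{"xyz":[0,0,0.02],"delta_rot":[0,0,0],"gripper":0.025},{"xyz":[0,0,0.03],"delta_rot":[0,0,0],"gripper":0.025},{"xyz":[0,0,0.03],"delta_rot":[0,0,0],"gripper":0.025},{"xyz":[0,0,0.02],"delta_rot":[0,0,0],"gripper":0.025},{"xyz":[0,0,0],"delta_rot":[0,0,0],"gripper":0.025},{"xyz":[0,0,0],"delta_rot":[0,0,0],"gripper":0.025},{"xyz":[0,0,0],"delta_rot":[0,0,0],"gripper":0.025}]'

```text
time: 12.75
tool_pos: [0.532, 0.2492, 0.1179]
tcp_rot: [-3.114, -0.414, -0.004]
wrist_force: [-0.1, 0.3, -1.2]
width: 0.425
```

```bash
python3 -c "
from h import *
go([.534,.249,.0593])
for n in('scene','top'):
  c=grab(n,'k');(u0,v0)=(220,90) if n=='scene' else (170,160)
  cv2.imwrite(f'pics/k_{n}c.png',cv2.resize(c['pixels'][v0:v0+120,u0:u0+150],None,fx=5,fy=5)[:,:,::-1])
"
```

```text
t 12.75 pos [0.532  0.2492 0.1179] q [ 0.396  0.194  1.909 -0.     1.036  0.132] F [-0.1   0.26 -1.22] w 36.30062149920466
xaxis yaw 0.2642 tilt z [ 2.4e-03  8.0e-04 -1.0e+00] tool delta [0.0017 0.0008 0.0586]
```

View pics/k_scenec.png

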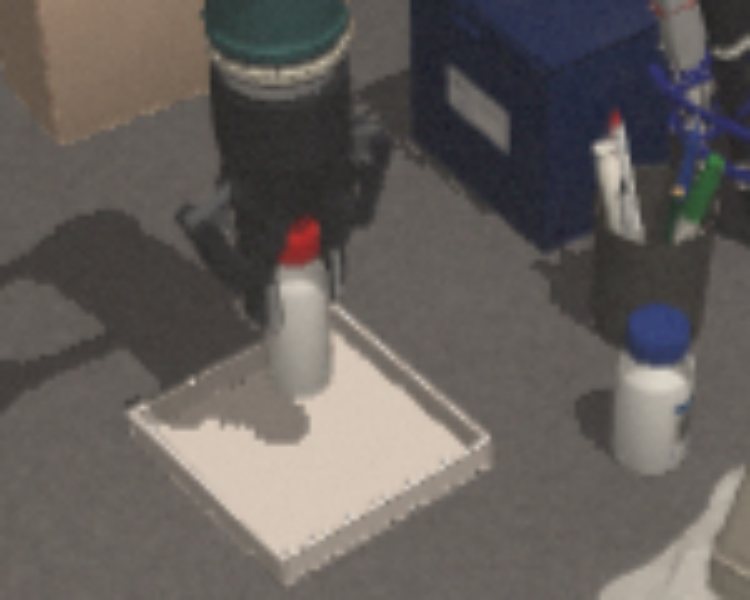

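Emit:
arm_command --rows '[{"xyz":[0,0,0.02],"delta_rot":[0,0,0],"gripper":0.025},{"xyz":[0,0,0.02],"delta_rot":[0,0,0],"gripper":0.025},{"xyz":[0,0,0.01],"delta_rot":[0,0,0],"gripper":0.025},{"xyz":[0,0,0.004],"delta_rot":[0,0,0],"gripper":0.025},{"xyz":[0,0,0.002],"delta_rot":[0,0,0],"gripper":0.025},{"xyz":[0,0,0.001],"delta_rot":[0,0,0],"gripper":0.025},{"xyz":[0,0,0],"delta_rot":[0,0,0],"gripper":0.025},{"xyz":[0,0,0],"delta_rot":[0,0,0],"gripper":0.025}]'

```text
time: 13.65
tool_pos: [0.5313, 0.2497, 0.06]
tcp_rot: [-3.114, -0.415, -0.002]
wrist_force: [0.5, 0.2, -1.4]
width: 0.43
```

```bash
python3 -c "
from h import *
go([.534,.249,.0593])"
```

```text
t 13.65 pos [0.5313 0.2497 0.06  ] q [ 0.397  0.261  1.948 -0.     0.931  0.132] F [ 0.46  0.23 -1.43] w 36.744956857440236
xaxis yaw 0.2651 tilt z [ 1.2e-03  5.0e-04 -1.0e+00] tool delta [0.0025 0.0014 0.0007]
```

Emit:
arm_command --rows '[{"xyz":[0,0,0.001],"delta_rot":[0,0,0],"gripper":0.025},{"xyz":[0,0,0],"delta_rot":[0,0,0],"gripper":0.025},{"xyz":[0,0,0],"delta_rot":[0,0,0],"gripper":0.025}]'

```text
time: 13.95
tool_pos: [0.5313, 0.2498, 0.0593]
tcp_rot: [-3.114, -0.415, -0.002]
wrist_force: [-2.1, -0.1, 5.8]
width: 0.433
```

```bash
python3 -c "
from h import *
go([.534,.249,.0593])"
```

```text
t 13.95 pos [0.5313 0.2498 0.0593] q [0.397 0.262 1.948 0.    0.929 0.132] F [-2.09 -0.15  5.79] w 36.992647456889465
xaxis yaw 0.265 tilt z [ 1.3e-03  6.0e-04 -1.0e+00] tool delta [0.0024 0.0015 0.    ]
```

Contact with the floor (+5.8 N). Release gently and retreat straight up.

Emit:
arm_command --rows '[{"xyz":[0,0,0],"delta_rot":[0,0,0],"gripper":0.042},{"xyz":[0,0,0],"delta_rot":[0,0,0],"gripper":0.05},{"xyz":[0,0,0],"delta_rot":[0,0,0],"gripper":0.07},{"xyz":[0,0,0],"delta_rot":[0,0,0],"gripper":0.07},{"xyz":[0,0,0],"delta_rot":[0,0,0],"gripper":0.07},{"xyz":[0,0,-0.015],"delta_rot":[0,0,0],"gripper":0.07},{"xyz":[0,0,-0.03],"delta_rot":[0,0,0],"gripper":0.07},{"xyz":[0,0,-0.04],"delta_rot":[0,0,0],"gripper":0.07},{"xyz":[0,0,-0.04],"delta_rot":[0,0,0],"gripper":0.07},{"xyz":[0,0,-0.04],"delta_rot":[0,0,0],"gripper":0.07},{"xyz":[0,0,-0.03],"delta_rot":[0,0,0],"gripper":0.07},{"xyz":[0,0,0],"delta_rot":[0,0,0],"gripper":0.07}]'

```text
time: 15.15
tool_pos: [0.534, 0.2509, 0.2614]
tcp_rot: [-3.111, -0.415, -0.019]
wrist_force: [0.3, 0.1, -0.3]
width: 0.817
```

```bash
python3 -c "
from h import *
go([.534,.249,.0593])
c=grab('scene','m');P=pts(c);im=c['pixels']
h=cv2.cvtColor(im,cv2.COLOR_RGB2HSV); m=(((h[...,0]<8)|(h[...,0]>172))&(h[...,1]>130)&(h[...,2]>60)).astype(np.uint8)
N,l,st,ce=cv2.connectedComponentsWithStats(m)
for i in range(1,N):
  p=P[l==i]
  if st[i,4]>40: print(st[i],np.median(p,0).round(3),p[:,2].max().round(3))
grab('top','m')
cv2.imwrite('pics/m_c.png',cv2.resize(im[90:350,220:480],None,fx=2.3,fy=2.3)[:,:,::-1])
"
```

```text
t 15.15 pos [0.534  0.2509 0.2614] q [0.397 0.078 1.764 0.    1.287 0.132] F [ 0.28  0.14 -0.25] w 69.76083381444106
xaxis yaw 0.265 tilt z [ 0.0115  0.0048 -0.9999] tool delta [-0.003   0.0021  0.2021]
[226  68  33  13  93] [0.555 0.643 0.136] 1.079
[499 122  10   9  70] [1.211 0.071 0.119] 0.125
[521 144  10  10  79] [ 1.208 -0.04   0.116] 1.079
[274 148  10  10  88] [0.529 0.243 0.119] 1.079
[553 188  28  21 240] [ 1.195 -0.23   0.104] 0.112
[414 239  11  12 112] [ 0.718 -0.214  0.12 ] 0.125
[387 395  23   5  86] [ 0.456 -0.53   0.184] 0.187
```

View pics/m_c.png

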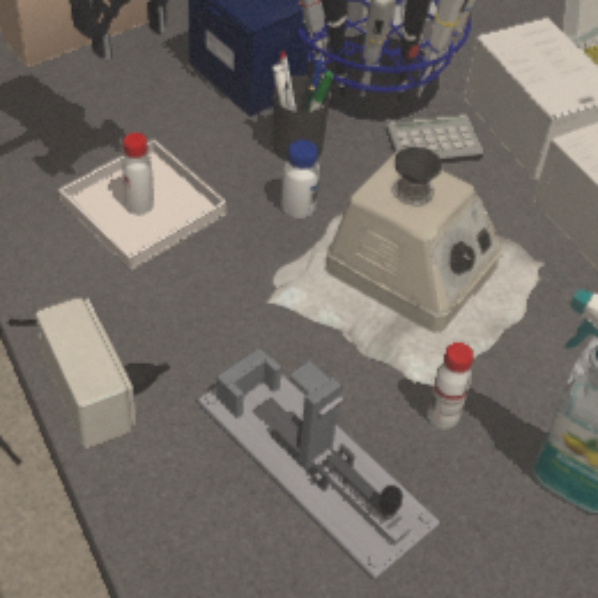

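The bottle stands upright in the tray (picture 138,175; cap top about 122 mm). The bar is back, the pawl is down, and the other two bottles have not moved.

```bash
python3 -c "
from h import *
print(bot.finish_job())"
```

```text
the job is handed in; nothing more can be done
None
```

The bottle is standing upright near the middle of the white spill tray, and the job was handed in at about 15 s of the 58 s allowed.

- **Clamp release:** I gripped the pawl knob across its sides and lifted it about 34 mm along its arc. I held it there until both cameras put the bar's upright and toe at about -15 to +30 mm, against -14 to +31 expected for fully back. Then I let the pawl fall.
- **Bottle move:** I took the bottle by its body above the cradle and lifted it straight out. I lowered it into the tray until it touched the floor at about 6 N, then opened the fingers and backed straight up.
- **Last checks:** The final pictures show the bottle's cap at about 0.12 m, matching an upright bottle on the tray floor. The bar is still back and the gripper is clear at 0.26 m. The spare bottle's measured position is unchanged, and the wide bottle looks unmoved in the picture, though I did not re-measure it.
- **Rejected command:** One move command was refused because it left out fields, so nothing moved. No check failed, and camera positions agreed within about 5 mm.

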